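Lay out plates and nylon bar, and chock the bar

TASK

Lay out the parts on the bench for the next job. First slide every aluminium plate off the rolling lane until it lies flat and wholly on the rubber mat; then roll each heavy nylon offcut along the bench by pushing on its top, until it rests on its side squarely on the white tape line, its middle over the tape. Finally slide the flat wooden batten up behind the offcuts (on the side they came from) as a chock, parallel to the tape and all but touching them, without rolling them off the line. Slide and roll the parts without lifting them off the bench, and leave the other things on the bench where they are.

Things in the scene. Friction and masses are not known exactly. Their poses are not given: they have to be found in the camera images.
- billet0_center (a point): Centre of a solid off-white nylon round bar offcut, 90 mm diameter, 85 mm long, about 0.6 kg, lying on its side (centre 45 mm up). Its x axis is the bar's axis, roughly along world x (it rolls along world y); the other axes turn with it. Rolls with a little drag: stops within a few mm from a slow push, but may run on 30 cm after a knock. Two or three of the three are there, side by side on the right.
- billet1_center (a point): Centre of a solid off-white nylon round bar offcut, 90 mm diameter, 85 mm long, about 0.6 kg, lying on its side (centre 45 mm up). Its x axis is the bar's axis, roughly along world x (it rolls along world y); the other axes turn with it. Rolls with a little drag: stops within a few mm from a slow push, but may run on 30 cm after a knock. Two or three of the three are there, side by side on the right.
- billet2_center (a point): Centre of a solid off-white nylon round bar offcut, 90 mm diameter, 85 mm long, about 0.6 kg, lying on its side (centre 45 mm up). Its x axis is the bar's axis, roughly along world x (it rolls along world y); the other axes turn with it. Rolls with a little drag: stops within a few mm from a slow push, but may run on 30 cm after a knock. Two or three of the three are there, side by side on the right.
- plate0_center (a point): Centre (half-way up, 5 mm above its underside) of a square aluminium base plate, 90 x 90 x 10 mm, about 0.2 kg, lying flat, edges along its x and y; z is up. The dark spots on it are flush and cannot be gripped. The three plates start side by side between the offcuts and the mat, on or beside the line.
- plate1_center (a point): Centre (half-way up, 5 mm above its underside) of a square aluminium base plate, 90 x 90 x 10 mm, about 0.2 kg, lying flat, edges along its x and y; z is up. The dark spots on it are flush and cannot be gripped. The three plates start side by side between the offcuts and the mat, on or beside the line.
- plate2_center (a point): Centre (half-way up, 5 mm above its underside) of a square aluminium base plate, 90 x 90 x 10 mm, about 0.2 kg, lying flat, edges along its x and y; z is up. The dark spots on it are flush and cannot be gripped. The three plates start side by side between the offcuts and the mat, on or beside the line.
- batten_center (a point): Centre (6 mm above its underside) of a flat plywood batten, 300 mm along its x axis (roughly world x), 50 mm wide, 12 mm thick, about 0.13 kg, lying flat on the bench to the right of the offcuts. Pushed up behind offcuts that lie on the line, its edge touches them when its centre is 56 mm to the right (-y) of the line; pushed farther it rolls them off the line.
- mark: White tape line on the bench, 400 mm long along its x axis (world x), 12 mm wide, flat (0.4 mm, does not obstruct). Origin: middle of the line, on the bench. An offcut is on the line when its centre is straight above it (y of its centre in this frame is 0).
- mat: Thin dark rubber mat on the bench to the left of the line, 440 mm along its x axis (world x) by 170 mm along y, 1 mm thick and flush: things slide onto it without a step. Origin: its centre, on the bench.
- wrench: Open-end wrench 180 mm long lying flat on the bench: a bystander, leave alone. Origin at its middle, underside.
- hammer: Hammer 260 mm long lying on the bench beyond the work: a bystander, leave alone. Origin at its middle, underside.
- jar: Glass jar with steel cap, 60 mm diameter, 75 mm tall, left of the mat: a bystander, leave alone. Origin: centre of its underside.
- tape_measure: Tape measure, 65 x 35 x 62 mm, on the robot's side of the work: a bystander, leave alone. Origin: centre of its underside.
- screw_tray: Grey screw tray, 100 x 140 x 35 mm, beyond the work: a bystander, leave alone. Origin: centre of its underside.
- block: Small wooden block, 110 x 45 x 40 mm, left of the mat: a bystander, leave alone. Origin: centre of its underside.
Mind the look-alikes: they are no part of the job. What is shaped like the part that bears billet1_center but green or orange is not meant.

How it is judged:
On the way, in this order (a step that is already met when the one before it is completed fails the run):
1. every plate lies flat on the mat (x of plate0_center in the frame of mat between -0.178 and 0.178 m and y of plate0_center in the frame of mat between -0.043 and 0.043 m and height (world z) of each of plate0_center, plate1_center, plate2_center below 0.01 m and linear speed of each of plate0, plate1, plate2 below 0.02 m/s and x of plate1_center in the frame of mat between -0.178 and 0.178 m and y of plate1_center in the frame of mat between -0.043 and 0.043 m and x of plate2_center in the frame of mat between -0.178 and 0.178 m and y of plate2_center in the frame of mat between -0.043 and 0.043 m), for 0.2 s.
2. every offcut lies on the tape line (y of billet0_center in the frame of mark between -0.012 and 0.012 m and x of billet0_center in the frame of mark between -0.18 and 0.18 m and angle between the x axis of each of billet0_center, billet1_center, billet2_center and the x axis of mark, either way round below 0.2 rad and height (world z) of each of billet0_center, billet1_center, billet2_center below 0.05 m and linear speed of each of billet0, billet1, billet2 below 0.02 m/s and y of billet1_center in the frame of mark between -0.012 and 0.012 m and x of billet1_center in the frame of mark between -0.18 and 0.18 m and y of billet2_center in the frame of mark between -0.012 and 0.012 m and x of billet2_center in the frame of mark between -0.18 and 0.18 m), for 0.2 s.
3. the batten lies close behind the offcuts (x of batten_center in the frame of mark between -0.06 and 0.06 m and y of batten_center in the frame of mark between -0.088 and -0.042 m and angle between the x axis of batten_center and the x axis of mark, either way round below 0.1 rad and height (world z) of batten_center below 0.012 m and linear speed of batten below 0.02 m/s), for 0.2 s.
At the end, for the whole second after the job is handed in: Plates flat, at rest, centres within 178 mm of the mat's centre lengthwise, 43 mm across; offcuts at rest on their sides, centres within 12 mm of the line and 180 mm of its middle, axes within 0.2 rad of it; batten flat, 42 to 88 mm behind the line, within 60 mm of mid-line and 0.1 rad of it (all of step 1 and all of step 2 and all of step 3); the robot touches nothing.
It fails at once if an offcut is lifted off the bench (more than 25 mm) (height (world z) of any of billet0_center, billet1_center, billet2_center above 0.07 m).
It fails at once if a plate or the batten is lifted off the bench (more than 40 mm) (height (world z) of any of plate0_center, plate1_center, plate2_center above 0.045 m or height (world z) of batten_center above 0.046 m).
It fails at once if a bystander is moved more than 40 mm (distance of any of wrench, hammer, jar, tape_measure, screw_tray, block from where it was at the start of the episode above 0.04 m).
Of billet0, billet1, billet2 only 2 to 3 are there at a start; the rules pass over those that are not, and their reading is None.
At some moment in a run one of plate0, plate1, plate2 may be knocked a few centimetres aside while the robot is not near it.
It also fails if it takes over 208 s, if anything falls off the work surface, if the arm or the gripper's body presses on something with over 40 N, if the wrist force passes 120 N, or if a joint passes its speed limit or range.

ROBOT

A 6-joint arm with a two-finger parallel gripper is mounted at the origin on the work surface. World frame = base frame: x ahead of the robot, y to its left, z up, the work surface at z = 0. Lengths are in m, angles in rad, forces in N, time in s.
With the tool pointing down it reaches from about 0.35 to 0.85 m from the base axis. Payload 8.1 kg.
Tool frame: the origin (TCP) lies at the very end of the fingers, on their centre line; the grasp point (between the pads) lies 19 mm behind it; z points along the fingers, y is the line along which they close (so a half turn about z gives the same grasp; the last joint's range is limited). The gripper opens to 93 mm and grips with 3 to 60 N. Pads are 15 mm wide; open, the fingers measure 128 mm over their backs; the gripper's body (75 mm by 188 mm) begins 65 mm behind the grasp point.
Start: joints at [1.134, 0.13, 1.488, -0, 1.523, -0.085], TCP at [0.207, 0.563, 0.193] pointing down, gripper open.
Joint ranges: [-2.96, 2.96], [-0.89, 2.26], [0.02, 2.5], [-1.34, 4.48], [0, 2.73], [-2.66, 2.66]. Speed limits (rad/s): [2.39, 2.39, 2.79, 3.14, 3.14, 3.14].

INTERFACE

Orientations are given as a unit quaternion [x, y, z, w].
In Python, from plant import manip, camera gives the robot as it stands.
- The arm moves only by the tool move_arm, never from a script. Its argument "targets" is a list that holds one entry, the list of rows, each a list of 7 numbers: the opening, from 0 (shut) to 1 (fully open), then the shift along the world's x, y, z in mm, then the turn, a rotation vector about the world's x, y, z in rad. In form: [[[jaw, x, y, z, wx, wy, wz], ...]]. A call has 1 to 20 rows; each row shifts and turns the commanded pose from where the row before left it; what a row does not reach is not made up. A row lasts 1/8 s, in which the tool goes at most 62.5 mm and 10.7 degrees, less where a joint would pass 70% of its speed; a pose out of reach is approached as far as the arm can. A call with a gripper value outside its range is refused whole. The fingers move at their own pace and stop on an object; "newtons" is the grip in N (left out, the last holds). Time passes only in rows, so rows that do not move let the fingers close. It gives the time, the measured TCP pose, the force, the opening and the grip force at its end, in the units of the state.
- manip.read_state(): the state, without advancing time (a new reading comes with each control period).
- camera(name): name is "scene" or "top" or "wrist"; returns a dict with "image" (420x560x3 uint8, red, green, blue), "z_map" (420x560 float32, m along the optical axis (not along the pixel's ray), 0 where there is no reading), "camera_matrix" (3x3 intrinsics, pixels), "rvec" (rotation vector, rad) and "tvec" (3), from world to camera coordinates, as OpenCV has them. Camera axes: x right, y down, z forward; pixel columns grow to the right and rows downward; lengths in m; the calibration is good to about 2 mm. The wrist camera is an equidistant fisheye: a pixel r from the principal point sees the ray r / f radians off the axis. A picture is of the moment at which its call begins.
- manip.job_done(): hands the job in; it is judged then, once.
The state is a dict: "time": time; "joint_positions": joint angles; "joint_velocities": joint speeds; "tau": joint torques, N m; "position": TCP position; "tcp_rot": TCP orientation; "force": force on the tool from outside, world axes, zero at the start; "ft_torque": the same for the moment, N m; "width": finger opening in m; "finger_force": force on a finger pad.
Only numpy, scipy, OpenCV 4.12 (cv2) and the standard library are available. Lean on these libraries where they do the work, as an engineer would, in place of code of your own. Each camera call takes 0.05 s, during which the arm holds its last target. There are 200 camera calls.

## Working session

There is one attempt and no reset: what is moved stays moved. The work goes in short steps, Python scripts to look and compute and a tool call to move; the robot and the scene stay as the last step left them, time stands still between calls to the robot, and variables do not carry over. Pictures are saved under pics/ and viewed, at most 14 in all, crops included, and the job is handed in when it is done.

Besides the shell and the picture viewer there is one more tool, called after ">>>" by a JSON object that holds its "name" and its "arguments", one argument or row to a line. move_arm: Moves the arm, as the interface text tells. Its arguments: {"type":"object","properties":{"targets":{"type":"array","items":{"type":"array","items":{"type":"array","items":{"type":"number"}}}},"newtons":{"type":"number"}},"required":["targets"]}

```bash
mkdir -p pics; cat > h.py <<'E'
import numpy as np, cv2
from plant import manip, camera
def snap(n,f,crop=None,s=1):
    c=camera(n); im=c["image"][:,:,::-1]
    if crop: a,b,d,e=crop; im=im[b:e,a:d]
    cv2.imwrite("pics/"+f,cv2.resize(im,None,fx=s,fy=s,interpolation=cv2.INTER_CUBIC)); 
    np.savez("last_%s.npz"%n,**c); return c
def w(c,u,v,z):
    R=cv2.Rodrigues(np.array(c["rvec"]))[0];t=np.array(c["tvec"]).ravel()
    d=R.T@np.linalg.inv(c["camera_matrix"])@[u,v,1.];o=-R.T@t
    return o+d*(z-o[2])/d[2]
E
python3 - <<'E'
from h import *
c=snap("top","top0.png",s=1.4)
snap("scene","sc0.png",s=1.4)
print(c["camera_matrix"],c["tvec"],c["rvec"]); print(manip.read_state())
E
```

```text
[[408.14038102   0.         270.17548736]
 [  0.         408.14038102 207.91806878]
 [  0.           0.           1.        ]] [-0.10388476  0.55073581  1.36322885] [ 2.106764   -2.16821723  0.17984744]
{'time': 0.1, 'joint_positions': array([ 1.13357999e+00,  1.31096415e-01,  1.48917406e+00,  4.22290515e-06,
        1.52304428e+00, -8.53871144e-02]), 'joint_velocities': array([-7.16669376e-04, -1.76272991e-03, -3.39472595e-03, -8.62483567e-05,
       -1.46634758e-03,  2.26930620e-04]), 'tau': array([-2.92903287e-04, -5.61332738e+01, -4.93102241e+01,  7.68645597e-02,
        2.90176825e-02, -6.33788864e-05]), 'position': array([0.20649388, 0.56273178, 0.19188396]), 'tcp_rot': array([ 1.75008741e-01,  9.84566503e-01, -8.31278954e-04, -2.24480247e-04]), 'force': array([ 0.34143816, -0.45501194, -0.26430231]), 'ft_torque': array([ 0.02372886, -0.02414157,  0.03241803]), 'finger_force': 0.0, 'width': 0.09255952226315474}
```

View pics/top0.png

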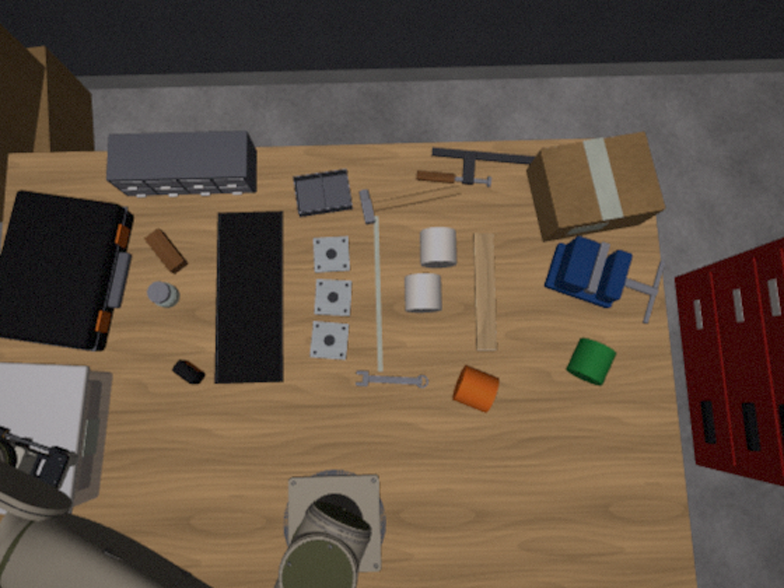

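View pics/sc0.png

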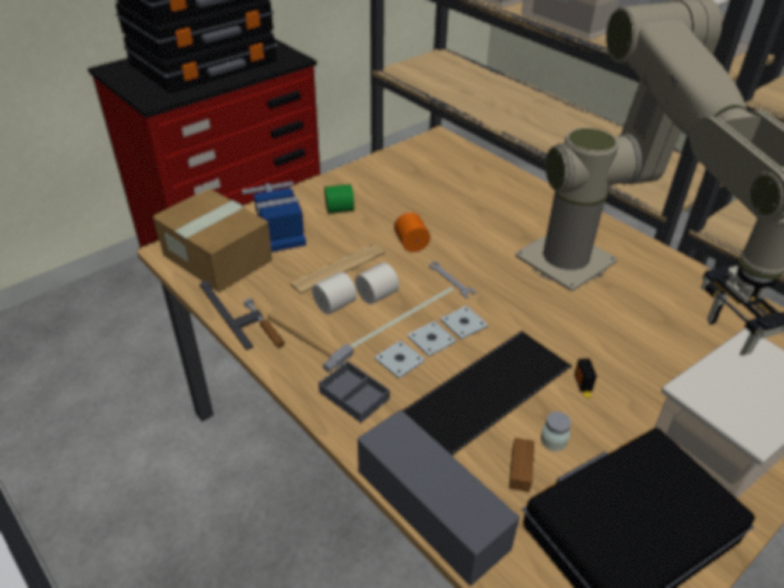

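The top picture shows two off-white offcuts at (438,247) and (423,293). The orange one at (476,389) and green one at (591,361) are look-alikes I won't touch. The plates are at (331,253), (332,297) and (330,341), the mat spans (217..283, 212..383), the tape runs (377,217)-(380,370), and the batten is at (485,291).

```bash
python3 - <<'E'
from h import *
c=dict(np.load("last_top.npz"))
cv2.imwrite("pics/top1.png",cv2.resize(c["image"][130:300,140:370,::-1],None,fx=3.4,fy=3.4,interpolation=cv2.INTER_CUBIC))
P=dict(matTL=(217,212,0),matTR=(282,211,0),matBR=(283,381,0),matBL=(216,383,0),tapeT=(377,217,0),tapeB=(380,370,0),
p0=(331,253,.01),p1=(332,297,.01),p2=(330,341,.01),b0=(438,247,.08),b1=(423,293,.08),batT=(484,233,.012),batB=(486,350,.012),hamhead=(367,205,.02),hamL=(370,222,.02),wrenchL=(358,379,0),wrenchR=(425,381,0),tray=(323,193,.03),trayB=(325,214,.03),tapem=(188,371,.05))
for k,(u,v,z) in P.items(): print(k,np.round(w(c,u/1.4,v/1.4,z)[:2],3))
# depth-based billet centroids
R=cv2.Rodrigues(c["rvec"])[0]
v,u=np.mgrid[:420,:560];Z=c["z_map"];K=c["camera_matrix"]
X=np.stack([(u-K[0,2])/K[0,0]*Z,(v-K[1,2])/K[1,1]*Z,Z],-1).reshape(-1,3)
W=((X-c["tvec"].ravel())@R).reshape(420,560,3)
m=(W[...,2]>.06)&(W[...,2]<.11)&(u>280)&(u<335)&(v>155)&(v<228)
n,l,s,ce=cv2.connectedComponentsWithStats(m.astype(np.uint8))
for i in range(1,n):
  if s[i,4]>50:
    q=W[l==i]; print(s[i],q.min(0).round(3),q.max(0).round(3),q.mean(0).round(3),q[q[:,2]>np.percentile(q[:,2],80)].mean(0).round(3))
print(np.percentile(W[200:260,240:260,2],50))
E
```

```text
matTL [0.776 0.294]
matTR [0.774 0.125]
matBR [0.336 0.123]
matBL [0.336 0.289]
tapeT [ 0.75  -0.122]
tapeB [ 0.356 -0.119]
p0 [ 0.655 -0.002]
p1 [ 0.542 -0.003]
p2 [0.431 0.004]
b0 [ 0.646 -0.268]
b1 [ 0.534 -0.227]
batT [ 0.696 -0.396]
batB [ 0.397 -0.383]
hamhead [ 0.777 -0.097]
hamL [ 0.732 -0.104]
wrenchL [ 0.335 -0.063]
wrenchR [ 0.326 -0.229]
tray [0.809 0.015]
trayB [0.753 0.01 ]
tapem [0.365 0.342]
[301 162  25  26 624] [ 0.61  -0.314  0.06 ] [ 0.697 -0.228  0.097] [ 0.652 -0.269  0.082] [ 0.653 -0.272  0.092]
[290 195  26  26 636] [ 0.498 -0.272  0.06 ] [ 0.583 -0.186  0.099] [ 0.539 -0.228  0.083] [ 0.539 -0.23   0.092]
0.004327298176079226
```

View pics/top1.png

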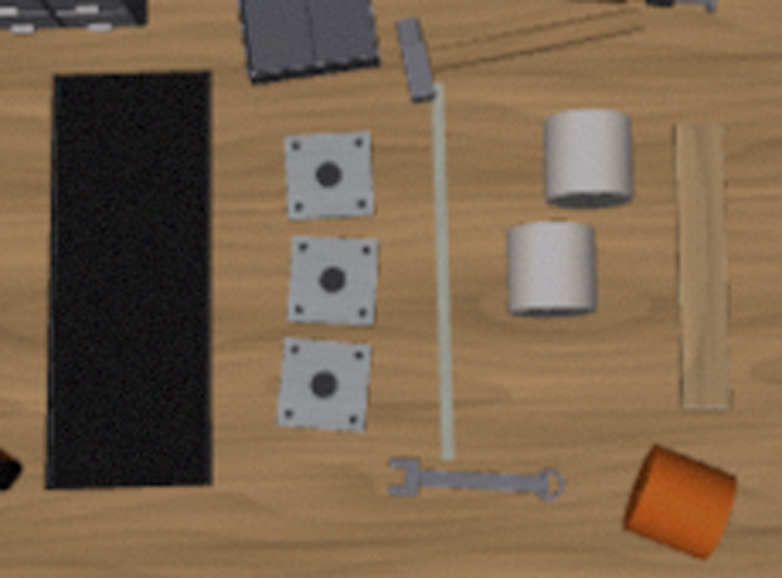

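>>> {"name": "move_arm", "arguments": {
  "targets": [
    [[0.5,28,-40,0,0,0,-0.0762],[0.5,28,-40,0,0,0,-0.0762],[0.5,28,-40,0,0,0,-0.0762],[0.5,28,-40,0,0,0,-0.0762],[0.5,28,-40,0,0,0,-0.0762],[0.5,28,-40,0,0,0,-0.0762],[0.5,28,-40,0,0,0,-0.0762],[0.5,28,-40,0,0,0,-0.0762],[0.5,28,-40,0,0,0,-0.0762],[0.5,28,-40,0,0,0,-0.0762],[0.5,28,-40,0,0,0,-0.0762],[0.5,28,-40,0,0,0,-0.0762],[0.5,28,-40,0,0,0,-0.0762],[0.5,28,-40,0,0,0,-0.0762],[0.5,28,-40,0,0,0,-0.0762],[0.5,28,-40,0,0,0,-0.0762],[0.5,0,0,0,0,0,0],[0.5,0,0,0,0,0,0]]
  ]
}}

```text
time: 2.35
position: [0.6542, -0.0765, 0.192]
tcp_rot: [0.707, 0.707, -0.0, -0.001]
force: [-0.1, 0.4, -0.5]
width: 0.0465
finger_force: 0.0
```

>>> {"name": "move_arm", "arguments": {
  "targets": [
    [[0.5,0,0,-50,0,0,0],[0.5,0,0,-60,0,0,0],[0.5,0,0,-50,0,0,0],[0.5,0,0,-26,0,0,0],[0.5,0,8,0,0,0,0],[0.5,0,14,0,0,0,0],[0.5,0,20,0,0,0,0],[0.5,0,20,0,0,0,0],[0.5,0,20,0,0,0,0],[0.5,0,20,0,0,0,0],[0.5,0,20,0,0,0,0],[0.5,0,20,0,0,0,0],[0.5,0,20,0,0,0,0],[0.5,0,20,0,0,0,0],[0.5,0,18,0,0,0,0],[0.5,0,12,0,0,0,0],[0.5,0,8,0,0,0,0],[0.5,0,5,0,0,0,0],[0.5,0,3,0,0,0,0],[0.5,0,0,0,0,0,0]]
  ]
}}

```text
time: 4.85
position: [0.6548, 0.1511, 0.0068]
tcp_rot: [0.707, 0.707, -0.0, 0.0]
force: [0.5, 0.4, -0.7]
width: 0.0467
finger_force: 0.0
```

```bash
python3 - <<'E'
from h import *
snap("scene","sc1.png",s=1.4)
E
```

```text
(no output)
```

View pics/sc1.png

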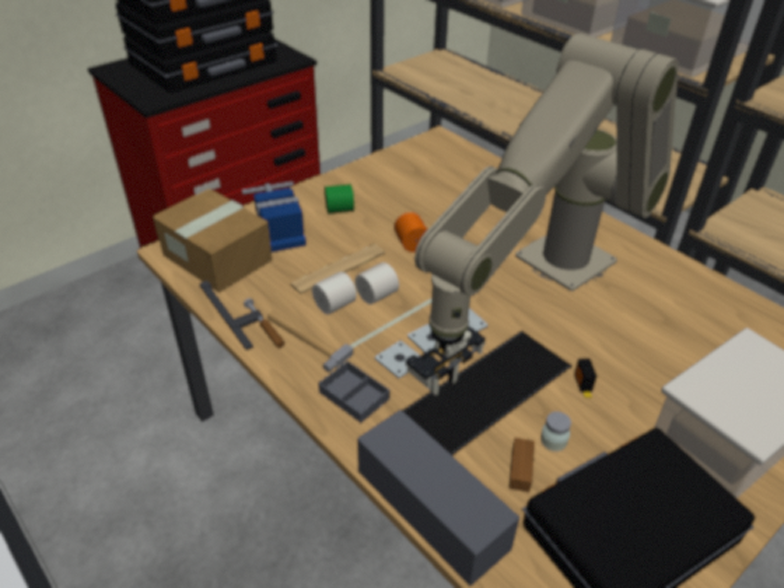

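```bash
python3 - <<'E'
from h import *
snap("top","top2.png",(140,130,370,300),3.4)
E
```

```text
(no output)
```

View pics/top2.png

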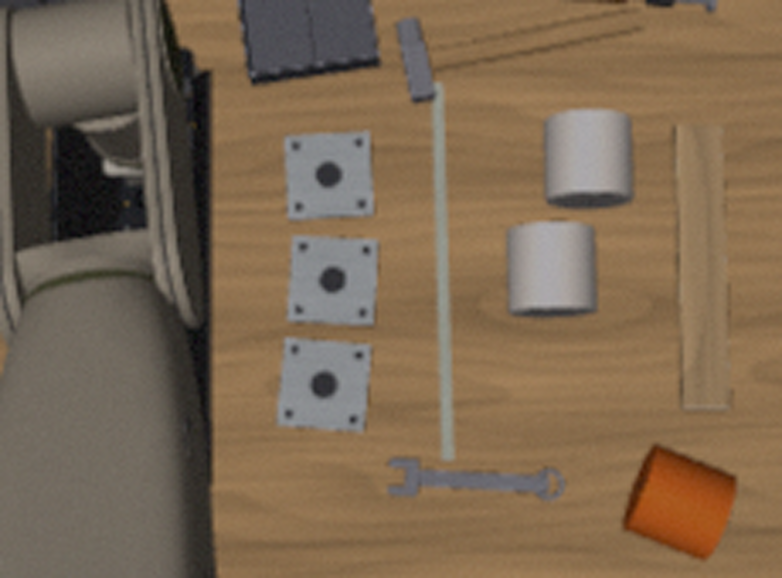

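The fingers reached the mat, but all three plates are still at (328,174), (333,280) and (324,385), so nothing was pushed. I'll go back, let the tool settle low, and watch the force during a short push.

>>> {"name": "move_arm", "arguments": {
  "targets": [
    [[0.5,0,0,30,0,0,0],[0.5,0,0,30,0,0,0],[0.5,0,-40,0,0,0,0],[0.5,0,-45,0,0,0,0],[0.5,0,-50,0,0,0,0],[0.5,0,-50,0,0,0,0],[0.5,0,-45,0,0,0,0],[0.5,0,0,0,0,0,0],[0.5,0,0,-30,0,0,0],[0.5,0,0,-30,0,0,0],[0.5,0,0,-2,0,0,0],[0.5,0,0,0,0,0,0],[0.5,0,0,0,0,0,0]]
  ]
}}

```text
time: 6.58
position: [0.6562, -0.0787, 0.0069]
tcp_rot: [0.707, 0.707, 0.001, 0.001]
force: [-0.2, 0.7, 0.5]
width: 0.0466
finger_force: 0.0
```

```bash
python3 - <<'E'
from h import *
c=snap("wrist","w1.png"); im=c["image"][:,:,::-1]
c2=camera("top"); cv2.imwrite("pics/w1.png",np.hstack([cv2.resize(im,(480,360)),cv2.resize(c2["image"][150:280,200:310,::-1],(305,360))]))
E
```

```text
(no output)
```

View pics/w1.png

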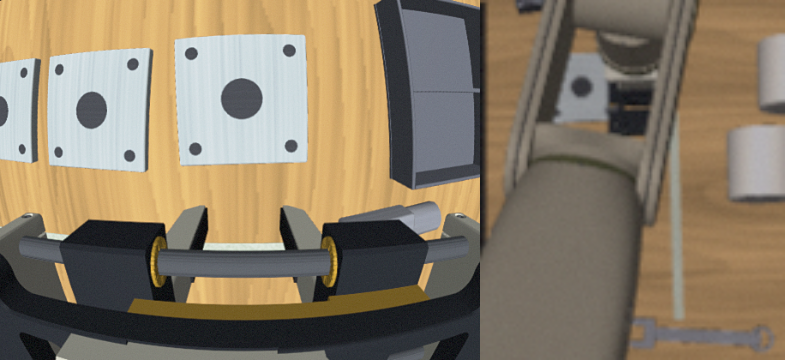

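>>> {"name": "move_arm", "arguments": {
  "targets": [
    [[0.5,0,0,-2,0,0,0],[0.5,0,0,-1,0,0,0],[0.5,0,0,0,0,0,0]]
  ]
}}

```text
time: 7.05
position: [0.6546, -0.0788, 0.0016]
tcp_rot: [0.707, 0.707, -0.0, -0.0]
force: [-0.2, -0.3, -0.3]
width: 0.0466
finger_force: 0.0
```

>>> {"name": "move_arm", "arguments": {
  "targets": [
    [[0.5,0,5,0,0,0,0],[0.5,0,10,0,0,0,0],[0.5,0,10,0,0,0,0],[0.5,0,10,0,0,0,0],[0.5,0,10,0,0,0,0],[0.5,0,10,0,0,0,0]]
  ]
}}

```text
time: 7.8
position: [0.6547, -0.0229, 0.0018]
tcp_rot: [0.707, 0.707, -0.0, -0.0]
force: [0.8, -0.1, -0.2]
width: 0.046
finger_force: 0.0
```

```bash
python3 - <<'E'
from h import *
c=snap("wrist","w2.png")
E
```

```text
(no output)
```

View pics/w2.png

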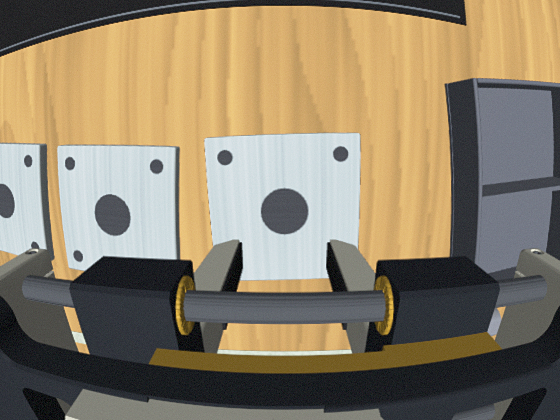

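```bash
python3 - <<'E'
from h import *
c=camera("scene");print(manip.read_state()["position"],c["camera_matrix"])
R=cv2.Rodrigues(c["rvec"])[0];t=c["tvec"].ravel()
for p in [(.655-.03,-.023,.002),(.655+.03,-.023,.002),(.655,-.047,.01),(.655,.043,.01)]:
    q=c["camera_matrix"]@(R@np.array(p)+t); print(q[:2]/q[2])
cv2.imwrite("pics/s3.png",cv2.resize(c["image"][200:300,240:370,::-1],None,fx=6,fy=6,interpolation=cv2.INTER_CUBIC))
E
```

```text
[ 0.65468952 -0.02238126  0.00181524] [[502.63352608   0.         282.6336844 ]
 [  0.         502.63352608 216.07426078]
 [  0.           0.           1.        ]]
[287.89056773 250.07422721]
[275.07661932 257.88187728]
[277.15508794 248.66231069]
[294.07923869 262.80001562]
```

View pics/s3.png

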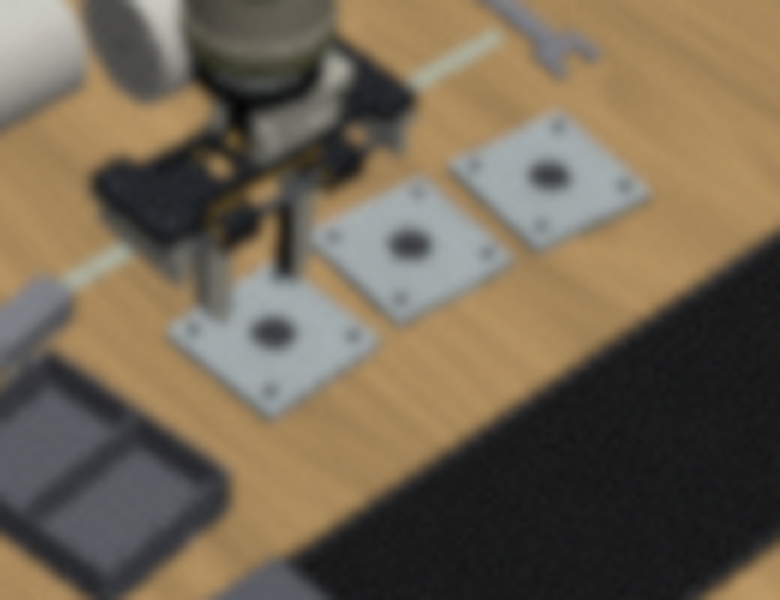

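The tips show at crop (220,315) and (285,275), about 5 px above where the reading puts them. The reported z is therefore about 10 mm low, and the fingers glide over the plate, which is still at (275,333). I'll back off and find the bench by touch.

>>> {"name": "move_arm", "arguments": {
  "targets": [
    [[0.5,0,-10,6,0,0,0],[0.5,0,-20,0,0,0,0],[0.5,0,-20,0,0,0,0],[0.5,0,-5,0,0,0,0],[0.5,0,0,-4,0,0,0],[0.5,0,0,-2,0,0,0],[0.5,0,0,-2,0,0,0],[0.5,0,0,-2,0,0,0],[0.5,0,0,0,0,0,0]]
  ]
}}

```text
time: 9.02
position: [0.6546, -0.0784, -0.0024]
tcp_rot: [0.707, 0.707, -0.0, -0.0]
force: [-0.3, -0.3, -0.4]
width: 0.0465
finger_force: 0.0
```

>>> {"name": "move_arm", "arguments": {
  "targets": [
    [[0.5,0,0,-2,0,0,0],[0.5,0,0,0,0,0,0]]
  ]
}}

```text
time: 9.28
position: [0.6546, -0.0787, -0.0043]
tcp_rot: [0.707, 0.707, -0.0, -0.0]
force: [0.6, -0.3, -0.2]
width: 0.0461
finger_force: 0.0
```

>>> {"name": "move_arm", "arguments": {
  "targets": [
    [[0.5,0,0,-2,0,0,0],[0.5,0,0,0,0,0,0]]
  ]
}}

```text
time: 9.52
position: [0.6545, -0.0787, -0.0064]
tcp_rot: [0.707, 0.707, -0.0, -0.0]
force: [-0.3, -0.4, -0.1]
width: 0.0468
finger_force: 0.0
```

>>> {"name": "move_arm", "arguments": {
  "targets": [
    [[0.5,0,0,-2,0,0,0],[0.5,0,0,0,0,0,0]]
  ]
}}

```text
time: 9.78
position: [0.6545, -0.0787, -0.0084]
tcp_rot: [0.707, 0.707, -0.0, -0.0]
force: [-0.2, 1.0, 0.2]
width: 0.0467
finger_force: 0.0
```

>>> {"name": "move_arm", "arguments": {
  "targets": [
    [[0.5,0,0,-2,0,0,0],[0.5,0,0,0,0,0,0]]
  ]
}}

```text
time: 10.02
position: [0.6545, -0.0787, -0.0104]
tcp_rot: [0.707, 0.707, -0.0, -0.0]
force: [-0.8, 0.8, 0.1]
width: 0.0462
finger_force: 0.0
```

>>> {"name": "move_arm", "arguments": {
  "targets": [
    [[0.5,0,0,-1.5,0,0,0],[0.5,0,0,0,0,0,0]]
  ]
}}

```text
time: 10.28
position: [0.6546, -0.0787, -0.0119]
tcp_rot: [0.707, 0.707, -0.0, -0.0]
force: [-0.1, 0.5, 0.1]
width: 0.0465
finger_force: 0.0
```

>>> {"name": "move_arm", "arguments": {
  "targets": [
    [[0.5,0,0,-1.5,0,0,0],[0.5,0,0,0,0,0,0]]
  ]
}}

```text
time: 10.52
position: [0.6546, -0.0787, -0.0133]
tcp_rot: [0.707, 0.707, -0.0, -0.0]
force: [-0.4, 0.0, 0.1]
width: 0.0466
finger_force: 0.0
```

>>> {"name": "move_arm", "arguments": {
  "targets": [
    [[0.5,0,0,-1.5,0,0,0],[0.5,0,0,0,0,0,0]]
  ]
}}

```text
time: 10.78
position: [0.6546, -0.0787, -0.0149]
tcp_rot: [0.707, 0.707, -0.0, -0.0]
force: [0.0, -0.3, -0.0]
width: 0.0466
finger_force: 0.0
```

>>> {"name": "move_arm", "arguments": {
  "targets": [
    [[0.5,0,0,-1.5,0,0,0],[0.5,0,0,0,0,0,0]]
  ]
}}

```text
time: 11.02
position: [0.6546, -0.0787, -0.0164]
tcp_rot: [0.707, 0.707, -0.0, -0.0]
force: [0.7, -0.7, -0.3]
width: 0.0461
finger_force: 0.0
```

>>> {"name": "move_arm", "arguments": {
  "targets": [
    [[0.5,0,0,-1.5,0,0,0],[0.5,0,0,0,0,0,0]]
  ]
}}

```text
time: 11.28
position: [0.6546, -0.0787, -0.0179]
tcp_rot: [0.707, 0.707, -0.0, -0.0]
force: [-0.2, -0.8, 0.4]
width: 0.0464
finger_force: 0.0
```

```bash
python3 - <<'E'
from h import *
c=camera("scene")
R=cv2.Rodrigues(c["rvec"])[0];t=c["tvec"].ravel()
for p in [(.655-.03,-.079,.0),(.655+.03,-.079,.0),(.655+.03,-.079,.01)]:
    q=c["camera_matrix"]@(R@np.array(p)+t); q=q[:2]/q[2];print(q,(q-[240,200])*6)
cv2.imwrite("pics/s4.png",cv2.resize(c["image"][200:300,240:370,::-1],None,fx=6,fy=6,interpolation=cv2.INTER_CUBIC))
E
```

```text
[277.68084328 242.07539976] [226.08505966 252.45239853]
[264.9288155  249.60704175] [149.57289302 297.64225051]
[264.91268051 247.62018232] [149.47608305 285.72109395]
```

View pics/s4.png

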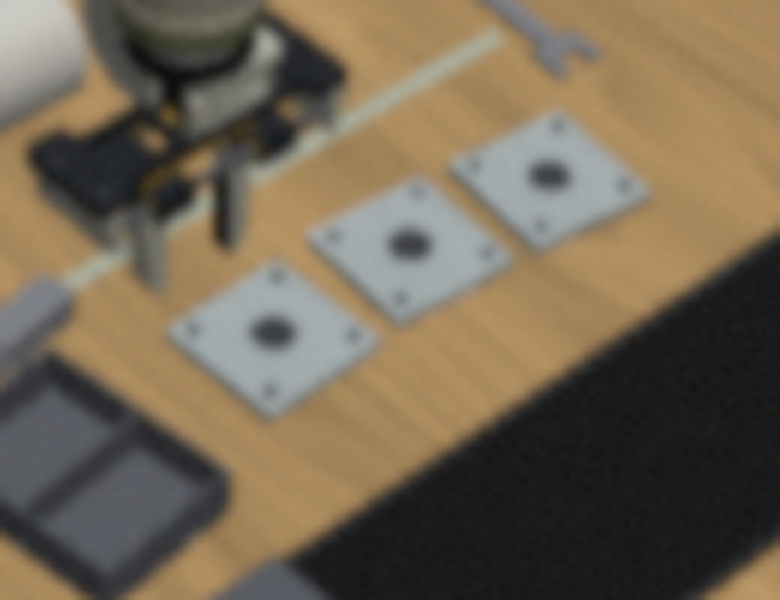

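The tips at (153,288) and (232,248) sit about 5 mm above the bench, so z reads about 23 mm low. That height is right for pushing, so I'll push the first plate now.

>>> {"name": "move_arm", "arguments": {
  "targets": [
    [[0.5,0,0,-1.5,0,0,0],[0.5,0,5,0,0,0,0],[0.5,0,8,0,0,0,0],[0.5,0,14,0,0,0,0],[0.5,0,20,0,0,0,0],[0.5,0,20,0,0,0,0],[0.5,0,20,0,0,0,0],[0.5,0,20,0,0,0,0],[0.5,0,20,0,0,0,0],[0.5,0,20,0,0,0,0],[0.5,0,20,0,0,0,0],[0.5,0,20,0,0,0,0],[0.5,0,18,0,0,0,0],[0.5,0,12,0,0,0,0],[0.5,0,8,0,0,0,0],[0.5,0,5,0,0,0,0],[0.5,0,2,0,0,0,0],[0.5,0,0,0,0,0,0]]
  ]
}}

```text
time: 13.58
position: [0.6547, 0.1532, -0.0193]
tcp_rot: [0.707, 0.707, 0.0, -0.0]
force: [-0.3, -0.2, -0.7]
width: 0.0465
finger_force: 0.0
```

```bash
python3 - <<'E'
from h import *
a=camera("scene")["image"][200:320,240:400,::-1]; b=camera("wrist")["image"][:,:,::-1]
cv2.imwrite("pics/s5.png",np.hstack([cv2.resize(a,(440,330)),cv2.resize(b,(360,330))]))
E
```

```text
(no output)
```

View pics/s5.png

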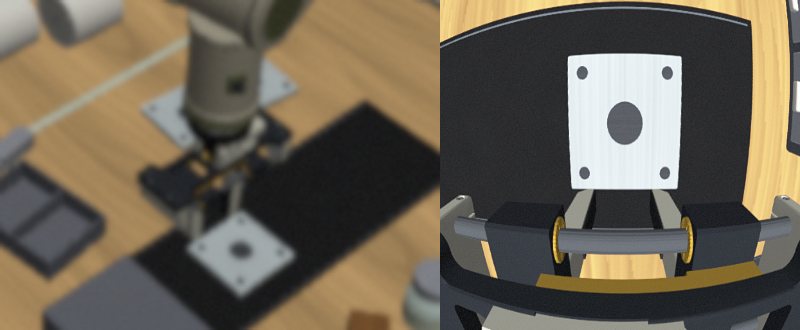

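The first plate is pushed and lies square on the mat. The second is next.

>>> {"name": "move_arm", "arguments": {
  "targets": [
    [[0.5,0,-10,10,0,0,0],[0.5,0,0,30,0,0,0],[0.5,-20,-40,0,0,0,0],[0.5,-25,-45,0,0,0,0],[0.5,-25,-45,0,0,0,0],[0.5,-25,-45,0,0,0,0],[0.5,-18,-45,0,0,0,0],[0.5,0,0,0,0,0,0],[0.5,0,0,-20,0,0,0],[0.5,0,0,-15,0,0,0],[0.5,0,0,-3,0,0,0],[0.5,0,0,0,0,0,0]]
  ]
}}

```text
time: 15.18
position: [0.5417, -0.0763, -0.0172]
tcp_rot: [0.707, 0.707, -0.0, -0.0]
force: [0.2, 0.2, 0.0]
width: 0.0466
finger_force: 0.0
```

>>> {"name": "move_arm", "arguments": {
  "targets": [
    [[0.5,0,0,-2,0,0,0],[0.5,0,5,0,0,0,0],[0.5,0,8,0,0,0,0],[0.5,0,14,0,0,0,0],[0.5,0,20,0,0,0,0],[0.5,0,20,0,0,0,0],[0.5,0,20,0,0,0,0],[0.5,0,20,0,0,0,0],[0.5,0,20,0,0,0,0],[0.5,0,20,0,0,0,0],[0.5,0,20,0,0,0,0],[0.5,0,20,0,0,0,0],[0.5,0,17,0,0,0,0],[0.5,0,12,0,0,0,0],[0.5,0,8,0,0,0,0],[0.5,0,4,0,0,0,0],[0.5,0,1,0,0,0,0],[0.5,0,0,0,0,0,0]]
  ]
}}

```text
time: 17.42
position: [0.5416, 0.1522, -0.0193]
tcp_rot: [0.707, 0.707, 0.0, -0.0]
force: [-0.2, 0.5, -0.2]
width: 0.0463
finger_force: 0.0
```

>>> {"name": "move_arm", "arguments": {
  "targets": [
    [[0.5,0,-10,10,0,0,0],[0.5,0,0,30,0,0,0],[0.5,-20,-40,0,0,0,0],[0.5,-25,-45,0,0,0,0],[0.5,-25,-45,0,0,0,0],[0.5,-25,-45,0,0,0,0],[0.5,-16,-45,0,0,0,0],[0.5,0,0,0,0,0,0],[0.5,0,0,-20,0,0,0],[0.5,0,0,-15,0,0,0],[0.5,0,0,-3,0,0,0],[0.5,0,0,-2,0,0,0],[0.5,0,0,0,0,0,0]]
  ]
}}

```text
time: 19.05
position: [0.4311, -0.0776, -0.0189]
tcp_rot: [0.707, 0.707, 0.0, 0.0]
force: [-1.5, 0.1, 0.4]
width: 0.0465
finger_force: 0.0
```

>>> {"name": "move_arm", "arguments": {
  "targets": [
    [[0.5,0,5,0,0,0,0],[0.5,0,8,0,0,0,0],[0.5,0,14,0,0,0,0],[0.5,0,20,0,0,0,0],[0.5,0,20,0,0,0,0],[0.5,0,20,0,0,0,0],[0.5,0,20,0,0,0,0],[0.5,0,20,0,0,0,0],[0.5,0,20,0,0,0,0],[0.5,0,20,0,0,0,0],[0.5,0,20,0,0,0,0],[0.5,0,17,0,0,0,0],[0.5,0,12,0,0,0,0],[0.5,0,8,0,0,0,0],[0.5,0,5,0,0,0,0],[0.5,0,1,0,0,0,0],[0.5,0,0,0,0,0,0]]
  ]
}}

```text
time: 21.18
position: [0.4307, 0.1522, -0.0193]
tcp_rot: [0.707, 0.707, 0.0, -0.0]
force: [-0.3, -0.1, -0.2]
width: 0.0463
finger_force: 0.0
```

>>> {"name": "move_arm", "arguments": {
  "targets": [
    [[0.5,0,-10,20,0,0,0],[0.5,0,0,50,0,0,0],[0.5,0,0,55,0,0,0],[0.5,10,-40,20,0,0,0],[0.5,15,-50,0,0,0,0],[0.5,15,-50,0,0,0,0],[0.5,15,-50,0,0,0,0],[0.5,15,-50,0,0,0,0],[0.5,15,-50,0,0,0,0],[0.5,15,-50,0,0,0,0],[0.5,10,-50,0,0,0,0],[0.5,0,-50,0,0,0,0],[0.5,0,0,0,0,0,0]]
  ]
}}

```text
time: 22.8
position: [0.5398, -0.3012, 0.1252]
tcp_rot: [0.709, 0.705, -0.0, -0.0]
force: [0.6, 0.9, 0.1]
width: 0.0461
finger_force: 0.0
```

```bash
python3 - <<'E'
from h import *
snap("top","top6.png",(140,130,370,300),3.4)
E
```

```text
(no output)
```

View pics/top6.png

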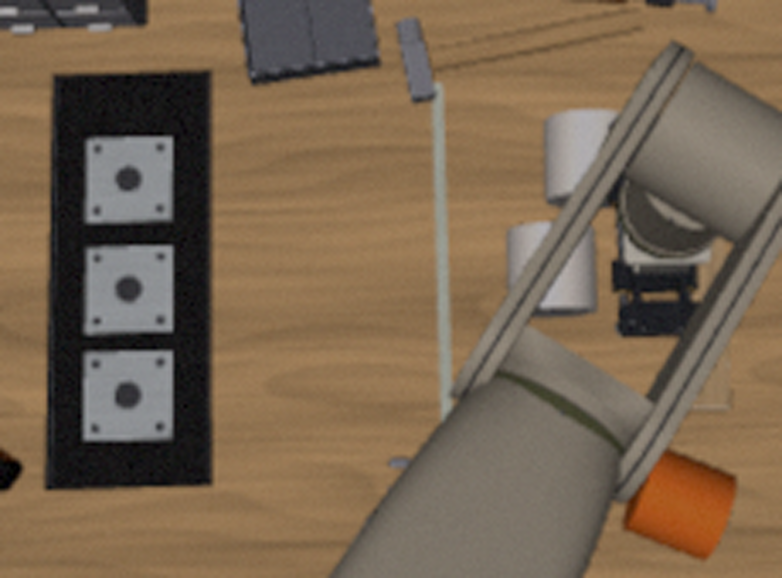

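Top view: all three plates, at (128,179), (128,289) and (128,396), lie inside the mat. Next I'll roll the near offcut with a slow push high on its rear side.

>>> {"name": "move_arm", "arguments": {
  "targets": [
    [[0.5,0,0,-30,0,0,0],[0.5,0,0,-40,0,0,0],[0.5,0,0,-22,0,0,0],[0.5,0,0,0,0,0,0],[0.5,0,6,0,0,0,0],[0.5,0,6,0,0,0,0],[0.5,0,3,0,0,0,0],[0.5,0,3,0,0,0,0],[0.5,0,3,0,0,0,0],[0.5,0,4,0,0,0,0],[0.5,0,5,0,0,0,0],[0.5,0,6,0,0,0,0],[0.5,0,6,0,0,0,0],[0.5,0,6,0,0,0,0],[0.5,0,6,0,0,0,0],[0.5,0,6,0,0,0,0],[0.5,0,6,0,0,0,0],[0.5,0,5,0,0,0,0],[0.5,0,4,0,0,0,0],[0.5,0,2,0,0,0,0]]
  ]
}}

```text
time: 25.35
position: [0.5474, -0.2361, 0.0508]
tcp_rot: [0.708, 0.706, -0.003, 0.015]
force: [-31.2, -33.1, 79.9]
width: 0.0464
finger_force: 40.7
```

```bash
cat >> h.py <<'E'
def blobs(c=None,lo=.06,hi=.1,box=(250,340,150,240)):
    c=c or camera("top");R=cv2.Rodrigues(c["rvec"])[0]
    v,u=np.mgrid[:420,:560];Z=c["z_map"];K=c["camera_matrix"]
    X=np.stack([(u-K[0,2])/K[0,0]*Z,(v-K[1,2])/K[1,1]*Z,Z],-1).reshape(-1,3)
    W=((X-c["tvec"].ravel())@R).reshape(420,560,3)
    im=c["image"].astype(int); sat=im.max(2)-im.min(2)
    m=(W[...,2]>lo)&(W[...,2]<hi)&(u>box[0])&(u<box[1])&(v>box[2])&(v<box[3])&(im.min(2)>120)&(sat<40)
    n,l,s,ce=cv2.connectedComponentsWithStats(m.astype(np.uint8))
    for i in range(1,n):
        if s[i,4]>60: q=W[l==i]; print(s[i],"min",q.min(0).round(3),"max",q.max(0).round(3),"mid",((q.min(0)+q.max(0))/2).round(3)[:2])
E
python3 - <<'E'
from h import *
blobs(); blobs(dict(np.load("last_top.npz"))); print(camera("wrist")["image"].shape)
cv2.imwrite("pics/w7.png",camera("wrist")["image"][:,:,::-1])
E
```

```text
[282 194  15  27 299] min [ 0.501 -0.206  0.061] max [ 0.585 -0.158  0.098] mid [ 0.543 -0.182]
[302 162  19  25 330] min [ 0.612 -0.294  0.063] max [ 0.696 -0.231  0.099] mid [ 0.654 -0.263]
[290 195  12  18 115] min [ 0.527 -0.224  0.06 ] max [ 0.582 -0.187  0.095] mid [ 0.555 -0.206]
[299 200  14  21 159] min [ 0.498 -0.262  0.072] max [ 0.566 -0.214  0.098] mid [ 0.532 -0.238]
(420, 560, 3)
```

View pics/w7.png

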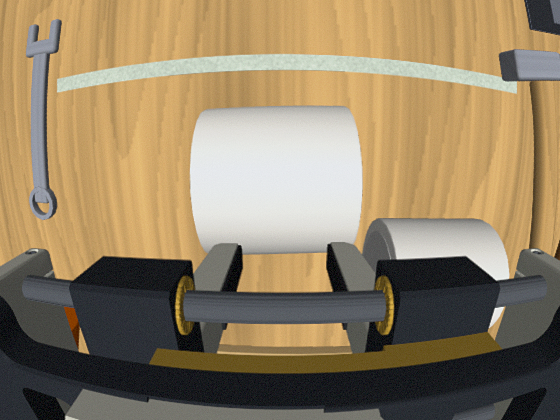

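The push went wrong: the fingers climbed and jammed on the back of the billet (80 N), although it moved squarely by about 28 mm. I'll back off along the contact normal, then drive each offcut by friction with short strokes on its crown.

>>> {"name": "move_arm", "arguments": {
  "targets": [
    [[0.5,0,-2,4,0,0,0],[0.5,0,-2,4,0,0,0],[0.5,0,-2,4,0,0,0],[0.5,0,-3,4,0,0,0],[0.5,0,-5,5,0,0,0],[0.5,0,-8,8,0,0,0],[0.5,0,-5,20,0,0,0],[0.5,0,0,20,0,0,0],[0.5,0,0,0,0,0,0]]
  ]
}}

```text
time: 26.62
position: [0.5425, -0.2486, 0.1061]
tcp_rot: [0.707, 0.707, 0.001, 0.002]
force: [0.5, 0.3, 0.6]
width: 0.0466
finger_force: 0.0
```

```bash
python3 - <<'E'
from h import *
blobs()
print(manip.read_state()["force"])
E
```

```text
[282 195  21  26 339] min [ 0.5   -0.225  0.067] max [ 0.583 -0.158  0.096] mid [ 0.542 -0.192]
[-0.35370364 -0.0745774  -1.17430615]
```

>>> {"name": "move_arm", "arguments": {
  "targets": [
    [[0.5,0,20,0,0,0,0],[0.5,0,20,0,0,0,0],[0.5,0,0,-20,0,0,0],[0.5,0,0,-11,0,0,0],[0.5,0,0,0,0,0,0]]
  ]
}}

```text
time: 27.3
position: [0.5392, -0.2072, 0.0695]
tcp_rot: [0.707, 0.707, -0.001, -0.002]
force: [0.6, -0.3, 0.2]
width: 0.0463
finger_force: 0.0
```

>>> {"name": "move_arm", "arguments": {
  "targets": [
    [[0.5,0,0,-2,0,0,0],[0.5,0,0,-2,0,0,0],[0.5,0,0,0,0,0,0]]
  ]
}}

```text
time: 27.68
position: [0.5408, -0.208, 0.068]
tcp_rot: [0.707, 0.707, 0.0, 0.0]
force: [0.4, -0.5, -0.1]
width: 0.0463
finger_force: 0.0
```

>>> {"name": "move_arm", "arguments": {
  "targets": [
    [[0.5,0,0,-1,0,0,0],[0.5,0,0,-1,0,0,0],[0.5,0,0,0,0,0,0]]
  ]
}}

```text
time: 28.05
position: [0.5407, -0.2077, 0.0657]
tcp_rot: [0.707, 0.707, -0.0, -0.0]
force: [-0.6, -0.4, -0.3]
width: 0.0467
finger_force: 0.0
```

>>> {"name": "move_arm", "arguments": {
  "targets": [
    [[0.5,0,0,-1.5,0,0,0],[0.5,0,0,0,0,0,0]]
  ]
}}

```text
time: 28.3
position: [0.5409, -0.2078, 0.0644]
tcp_rot: [0.707, 0.707, 0.0, 0.0]
force: [0.5, -0.7, 0.1]
width: 0.0461
finger_force: 0.1
```

>>> {"name": "move_arm", "arguments": {
  "targets": [
    [[0.5,0,0,-1.5,0,0,0],[0.5,0,0,0,0,0,0]]
  ]
}}

```text
time: 28.55
position: [0.541, -0.2084, 0.0641]
tcp_rot: [0.707, 0.707, -0.0, 0.001]
force: [-2.8, -0.4, 8.7]
width: 0.0466
finger_force: 4.2
```

>>> {"name": "move_arm", "arguments": {
  "targets": [
    [[0.5,0,0,-1.5,0,0,0],[0.5,0,0,0,0,0,0]]
  ]
}}

```text
time: 28.8
position: [0.5412, -0.209, 0.0639]
tcp_rot: [0.707, 0.707, -0.0, 0.001]
force: [-7.4, -1.5, 16.0]
width: 0.0466
finger_force: 8.3
```

>>> {"name": "move_arm", "arguments": {
  "targets": [
    [[0.5,0,2,0,0,0,0],[0.5,0,4,0,0,0,0],[0.5,0,5,0,0,0,0],[0.5,0,5,0,0,0,0],[0.5,0,5,0,0,0,0],[0.5,0,5,0,0,0,0],[0.5,0,5,0,0,0,0],[0.5,0,3,0,0,0,0],[0.5,0,2,0,0,0,0],[0.5,0,0,0,0,0,0]]
  ]
}}

```text
time: 30.05
position: [0.541, -0.1727, 0.0642]
tcp_rot: [0.707, 0.707, -0.0, 0.001]
force: [-10.4, 0.1, 20.4]
width: 0.0465
finger_force: 10.3
```

```bash
python3 - <<'E'
from h import *
blobs()
E
```

```text
[303 162  21  10 129] min [ 0.663 -0.305  0.069] max [ 0.697 -0.237  0.096] mid [ 0.68  -0.271]
```

>>> {"name": "move_arm", "arguments": {
  "targets": [
    [[0.5,0,0,3,0,0,0],[0.5,0,0,4,0,0,0],[0.5,0,-9,0,0,0,0],[0.5,0,-9,0,0,0,0],[0.5,0,0,0,0,0,0],[0.5,0,0,-3,0,0,0],[0.5,0,0,-3.5,0,0,0],[0.5,0,0,0,0,0,0],[0.5,0,2,0,0,0,0],[0.5,0,4,0,0,0,0],[0.5,0,5,0,0,0,0],[0.5,0,5,0,0,0,0],[0.5,0,5,0,0,0,0],[0.5,0,5,0,0,0,0],[0.5,0,5,0,0,0,0],[0.5,0,3,0,0,0,0],[0.5,0,2,0,0,0,0],[0.5,0,0,0,0,0,0]]
  ]
}}

```text
time: 32.35
position: [0.5409, -0.1542, 0.0642]
tcp_rot: [0.707, 0.707, -0.0, 0.001]
force: [-10.3, -0.2, 19.2]
width: 0.0466
finger_force: 9.7
```

>>> {"name": "move_arm", "arguments": {
  "targets": [
    [[0.5,0,0,3,0,0,0],[0.5,0,0,4,0,0,0],[0.5,0,-9,0,0,0,0],[0.5,0,-9,0,0,0,0],[0.5,0,0,0,0,0,0]]
  ]
}}

```text
time: 32.98
position: [0.5405, -0.1727, 0.0685]
tcp_rot: [0.708, 0.707, -0.0, -0.0]
force: [0.5, 0.9, -0.3]
width: 0.0463
finger_force: 0.0
```

```bash
python3 - <<'E'
from h import *
blobs(box=(230,340,150,260))
c=camera("scene")
v,u=np.mgrid[:420,:560];Z=c["z_map"];K=c["camera_matrix"];R=cv2.Rodrigues(c["rvec"])[0]
W=((np.stack([(u-K[0,2])/K[0,0]*Z,(v-K[1,2])/K[1,1]*Z,Z],-1).reshape(-1,3)-c["tvec"].ravel())@R).reshape(420,560,3)
im=c["image"].astype(int)
m=(W[...,2]>.01)&(W[...,2]<.1)&(W[...,0]>.45)&(W[...,0]<.72)&(W[...,1]>-.33)&(W[...,1]<-.05)&(im.min(2)>120)&(im.max(2)-im.min(2)<40)
n,l,s,ce=cv2.connectedComponentsWithStats(m.astype(np.uint8))
for i in range(1,n):
  if s[i,4]>60: q=W[l==i];print(s[i],q.min(0).round(3),q.max(0).round(3))
E
```

```text
[303 162  20   9 116] min [ 0.665 -0.302  0.074] max [ 0.696 -0.237  0.094] mid [ 0.681 -0.269]
[270 196   7  25 137] min [ 0.501 -0.139  0.06 ] max [ 0.585 -0.118  0.086] mid [ 0.543 -0.129]
[226 195  28  24 406] [ 0.61  -0.304  0.047] [ 0.7   -0.222  0.097]
[269 197  28  24 390] [ 0.5   -0.189  0.047] [ 0.59  -0.114  0.099]
```

>>> {"name": "move_arm", "arguments": {
  "targets": [
    [[0.5,0,1,-3,0,0,0],[0.5,0,0,-3.5,0,0,0],[0.5,0,0,0,0,0,0],[0.5,0,2,0,0,0,0],[0.5,0,4,0,0,0,0],[0.5,0,5,0,0,0,0],[0.5,0,5,0,0,0,0],[0.5,0,5,0,0,0,0],[0.5,0,5,0,0,0,0],[0.5,0,5,0,0,0,0],[0.5,0,4,0,0,0,0],[0.5,0,2,0,0,0,0],[0.5,0,1,0,0,0,0],[0.5,0,0,0,0,0,0],[0.5,0,0,3,0,0,0],[0.5,0,0,4,0,0,0],[0.5,0,-9,0,0,0,0],[0.5,0,-10,0,0,0,0],[0.5,0,0,0,0,0,0]]
  ]
}}

```text
time: 35.45
position: [0.5406, -0.1528, 0.0691]
tcp_rot: [0.708, 0.707, -0.0, -0.0]
force: [0.1, -0.7, 0.2]
width: 0.047
finger_force: 0.0
```

>>> {"name": "move_arm", "arguments": {
  "targets": [
    [[0.5,0,0,-3,0,0,0],[0.5,0,0,-3.5,0,0,0],[0.5,0,0,0,0,0,0],[0.5,0,2,0,0,0,0],[0.5,0,4,0,0,0,0],[0.5,0,5,0,0,0,0],[0.5,0,5,0,0,0,0],[0.5,0,5,0,0,0,0],[0.5,0,5,0,0,0,0],[0.5,0,5,0,0,0,0],[0.5,0,4,0,0,0,0],[0.5,0,2,0,0,0,0],[0.5,0,1,0,0,0,0],[0.5,0,0,0,0,0,0],[0.5,0,0,3,0,0,0],[0.5,0,0,4,0,0,0],[0.5,0,0,20,0,0,0],[0.5,0,0,30,0,0,0]]
  ]
}}

```text
time: 37.7
position: [0.5401, -0.1134, 0.1204]
tcp_rot: [0.707, 0.707, -0.0, -0.001]
force: [-0.3, 0.4, -0.1]
width: 0.0463
finger_force: 0.0
```

>>> {"name": "move_arm", "arguments": {
  "targets": [
    [[0.5,10,-30,0,0,0,0],[0.5,20,-35,0,0,0,0],[0.5,30,-35,0,0,0,0],[0.5,30,-35,0,0,0,0],[0.5,22,-30,0,0,0,0],[0.5,0,0,0,0,0,0]]
  ]
}}

```text
time: 38.45
position: [0.6534, -0.2809, 0.12]
tcp_rot: [0.708, 0.706, -0.0, 0.0]
force: [-1.1, 0.2, -0.7]
width: 0.0464
finger_force: 0.0
```

```bash
cat >> h.py <<'E'
def sc():
    c=camera("scene")
    v,u=np.mgrid[:420,:560];Z=c["z_map"];K=c["camera_matrix"];R=cv2.Rodrigues(c["rvec"])[0]
    W=((np.stack([(u-K[0,2])/K[0,0]*Z,(v-K[1,2])/K[1,1]*Z,Z],-1).reshape(-1,3)-c["tvec"].ravel())@R).reshape(420,560,3)
    im=c["image"].astype(int)
    m=(W[...,2]>.01)&(W[...,2]<.1)&(W[...,0]>.45)&(W[...,0]<.72)&(W[...,1]>-.33)&(W[...,1]<-.03)&(im.min(2)>120)&(im.max(2)-im.min(2)<40)
    n,l,s,ce=cv2.connectedComponentsWithStats(m.astype(np.uint8))
    for i in range(1,n):
        if s[i,4]>60: q=W[l==i];print("sc",s[i],q.min(0).round(3),q.max(0).round(3))
E
python3 - <<'E'
from h import *
blobs(box=(230,340,150,260)); sc()
E
```

```text
[301 162  13  25 250] min [ 0.612 -0.267  0.062] max [ 0.697 -0.231  0.097] mid [ 0.654 -0.249]
[259 195  14  26 242] min [ 0.503 -0.127  0.061] max [ 0.585 -0.081  0.098] mid [ 0.544 -0.104]
sc [226 195  28  24 404] [ 0.613 -0.305  0.044] [ 0.7   -0.223  0.097]
sc [276 202  28  24 405] [ 0.501 -0.161  0.044] [ 0.588 -0.074  0.098]
```

Near offcut: centre at y ≈ -0.124 with the tape at -0.1205, so it's on the line. Now the far offcut.

>>> {"name": "move_arm", "arguments": {
  "targets": [
    [[0.5,0,0,-25,0,0,0],[0.5,0,0,-20,0,0,0],[0.5,0,0,-8,0,0,0],[0.5,0,0,-1.5,0,0,0],[0.5,0,0,0,0,0,0]]
  ]
}}

```text
time: 39.17
position: [0.6531, -0.2788, 0.0661]
tcp_rot: [0.707, 0.707, 0.0, 0.0]
force: [1.4, -0.1, -0.5]
width: 0.0465
finger_force: 0.0
```

>>> {"name": "move_arm", "arguments": {
  "targets": [
    [[0.5,0,0,-1.5,0,0,0],[0.5,0,0,0,0,0,0]]
  ]
}}

```text
time: 39.42
position: [0.6532, -0.279, 0.0645]
tcp_rot: [0.707, 0.707, 0.0, 0.001]
force: [1.2, 0.5, 0.7]
width: 0.0465
finger_force: 0.6
```

>>> {"name": "move_arm", "arguments": {
  "targets": [
    [[0.5,0,0,-1.5,0,0,0],[0.5,0,0,0,0,0,0]]
  ]
}}

```text
time: 39.67
position: [0.6534, -0.2795, 0.0644]
tcp_rot: [0.707, 0.707, 0.0, 0.001]
force: [-3.0, -0.5, 8.7]
width: 0.0466
finger_force: 4.3
```

>>> {"name": "move_arm", "arguments": {
  "targets": [
    [[0.5,0,0,-1.5,0,0,0],[0.5,0,2,0,0,0,0],[0.5,0,4,0,0,0,0],[0.5,0,5,0,0,0,0],[0.5,0,5,0,0,0,0],[0.5,0,5,0,0,0,0],[0.5,0,5,0,0,0,0],[0.5,0,5,0,0,0,0],[0.5,0,4,0,0,0,0],[0.5,0,2,0,0,0,0],[0.5,0,0,0,0,0,0],[0.5,0,0,3,0,0,0],[0.5,0,0,4,0,0,0],[0.5,0,-9,0,0,0,0],[0.5,0,-9.5,0,0,0,0],[0.5,0,0,0,0,0,0],[0.5,0,0,-3.5,0,0,0],[0.5,0,0,-3.5,0,0,0],[0.5,0,0,0,0,0,0]]
  ]
}}

```text
time: 42.05
position: [0.6532, -0.2614, 0.0643]
tcp_rot: [0.707, 0.707, -0.0, 0.001]
force: [-8.0, -0.2, 17.9]
width: 0.0468
finger_force: 9.2
```

>>> {"name": "move_arm", "arguments": {
  "targets": [
    [[0.5,0,0,0,0,0,0],[0.5,0,2,0,0,0,0],[0.5,0,4,0,0,0,0],[0.5,0,5,0,0,0,0],[0.5,0,5,0,0,0,0],[0.5,0,5,0,0,0,0],[0.5,0,5,0,0,0,0],[0.5,0,5,0,0,0,0],[0.5,0,4,0,0,0,0],[0.5,0,2,0,0,0,0],[0.5,0,0,0,0,0,0],[0.5,0,0,3,0,0,0],[0.5,0,0,4,0,0,0],[0.5,0,-9,0,0,0,0],[0.5,0,-9.5,0,0,0,0],[0.5,0,0,0,0,0,0],[0.5,0,0,-3.5,0,0,0],[0.5,0,0,-3.5,0,0,0],[0.5,0,0,0,0,0,0]]
  ]
}}

```text
time: 44.42
position: [0.6533, -0.2429, 0.0642]
tcp_rot: [0.707, 0.707, -0.0, 0.001]
force: [-9.0, -1.2, 18.7]
width: 0.0465
finger_force: 9.3
```

>>> {"name": "move_arm", "arguments": {
  "targets": [
    [[0.5,0,0,0,0,0,0],[0.5,0,2,0,0,0,0],[0.5,0,4,0,0,0,0],[0.5,0,5,0,0,0,0],[0.5,0,5,0,0,0,0],[0.5,0,5,0,0,0,0],[0.5,0,5,0,0,0,0],[0.5,0,5,0,0,0,0],[0.5,0,4,0,0,0,0],[0.5,0,2,0,0,0,0],[0.5,0,0,0,0,0,0],[0.5,0,0,3,0,0,0],[0.5,0,0,4,0,0,0],[0.5,0,-9,0,0,0,0],[0.5,0,-9.5,0,0,0,0],[0.5,0,0,0,0,0,0]]
  ]
}}

```text
time: 46.42
position: [0.6524, -0.2243, 0.0674]
tcp_rot: [0.708, 0.707, -0.0, -0.0]
force: [-0.5, 0.6, -0.2]
width: 0.0465
finger_force: 0.0
```

```bash
python3 - <<'E'
from h import *
blobs(box=(230,340,150,260)); sc()
E
```

```text
[285 163   9  25 160] min [ 0.613 -0.199  0.06 ] max [ 0.697 -0.173  0.093] mid [ 0.655 -0.186]
sc [235 203  29  24 407] [ 0.612 -0.245  0.046] [ 0.702 -0.169  0.1  ]
sc [275 202  29  24 406] [ 0.498 -0.155  0.042] [ 0.591 -0.073  0.099]
```

>>> {"name": "move_arm", "arguments": {
  "targets": [
    [[0.5,0,0,-3.5,0,0,0],[0.5,0,0,-3.5,0,0,0],[0.5,0,0,0,0,0,0],[0.5,0,2,0,0,0,0],[0.5,0,4,0,0,0,0],[0.5,0,5,0,0,0,0],[0.5,0,5,0,0,0,0],[0.5,0,5,0,0,0,0],[0.5,0,5,0,0,0,0],[0.5,0,5,0,0,0,0],[0.5,0,4,0,0,0,0],[0.5,0,2,0,0,0,0],[0.5,0,0,0,0,0,0],[0.5,0,0,3,0,0,0],[0.5,0,0,4,0,0,0],[0.5,0,-9,0,0,0,0],[0.5,0,-10,0,0,0,0],[0.5,0,0,0,0,0,0]]
  ]
}}

```text
time: 48.78
position: [0.6524, -0.2065, 0.0674]
tcp_rot: [0.708, 0.707, -0.0, -0.0]
force: [0.2, 0.4, 0.1]
width: 0.0465
finger_force: 0.0
```

>>> {"name": "move_arm", "arguments": {
  "targets": [
    [[0.5,0,0,-3.5,0,0,0],[0.5,0,0,-3.5,0,0,0],[0.5,0,0,0,0,0,0],[0.5,0,2,0,0,0,0],[0.5,0,4,0,0,0,0],[0.5,0,5,0,0,0,0],[0.5,0,5,0,0,0,0],[0.5,0,5,0,0,0,0],[0.5,0,5,0,0,0,0],[0.5,0,5,0,0,0,0],[0.5,0,4,0,0,0,0],[0.5,0,3,0,0,0,0],[0.5,0,0,0,0,0,0],[0.5,0,0,3,0,0,0],[0.5,0,0,4,0,0,0],[0.5,0,-9,0,0,0,0],[0.5,0,-10,0,0,0,0],[0.5,0,0,0,0,0,0]]
  ]
}}

```text
time: 51.02
position: [0.6524, -0.1875, 0.0674]
tcp_rot: [0.708, 0.707, -0.0, -0.0]
force: [-0.7, -0.8, -1.4]
width: 0.0467
finger_force: 0.0
```

>>> {"name": "move_arm", "arguments": {
  "targets": [
    [[0.5,0,0,-3.5,0,0,0],[0.5,0,0,-3.5,0,0,0],[0.5,0,0,0,0,0,0],[0.5,0,2,0,0,0,0],[0.5,0,4,0,0,0,0],[0.5,0,5,0,0,0,0],[0.5,0,5,0,0,0,0],[0.5,0,5,0,0,0,0],[0.5,0,5,0,0,0,0],[0.5,0,5,0,0,0,0],[0.5,0,4,0,0,0,0],[0.5,0,3,0,0,0,0],[0.5,0,0,0,0,0,0],[0.5,0,0,3,0,0,0],[0.5,0,0,4,0,0,0],[0.5,0,-9,0,0,0,0],[0.5,0,-10,0,0,0,0],[0.5,0,0,0,0,0,0]]
  ]
}}

```text
time: 53.28
position: [0.6524, -0.1685, 0.0674]
tcp_rot: [0.708, 0.707, -0.0, -0.0]
force: [-0.7, 0.4, 0.0]
width: 0.0467
finger_force: 0.0
```

```bash
python3 - <<'E'
from h import *
blobs(box=(230,340,150,260)); sc()
E
```

```text
[269 164   7  24 117] min [ 0.616 -0.138  0.06 ] max [ 0.698 -0.118  0.089] mid [ 0.657 -0.128]
sc [275 202  29  24 409] [ 0.499 -0.158  0.045] [ 0.59  -0.073  0.097]
sc [244 210  29  25 435] [ 0.586 -0.192  0.027] [ 0.703 -0.111  0.1  ]
```

>>> {"name": "move_arm", "arguments": {
  "targets": [
    [[0.5,0,0,-3.5,0,0,0],[0.5,0,0,-3.5,0,0,0],[0.5,0,0,0,0,0,0],[0.5,0,2,0,0,0,0],[0.5,0,4,0,0,0,0],[0.5,0,5,0,0,0,0],[0.5,0,5,0,0,0,0],[0.5,0,5,0,0,0,0],[0.5,0,5,0,0,0,0],[0.5,0,5,0,0,0,0],[0.5,0,4,0,0,0,0],[0.5,0,3,0,0,0,0],[0.5,0,0,0,0,0,0],[0.5,0,0,3,0,0,0],[0.5,0,0,4,0,0,0],[0.5,0,-9,0,0,0,0],[0.5,0,-10,0,0,0,0],[0.5,0,0,0,0,0,0]]
  ]
}}

```text
time: 55.62
position: [0.6524, -0.1495, 0.0674]
tcp_rot: [0.708, 0.707, -0.0, -0.0]
force: [-1.1, -0.4, 0.1]
width: 0.0465
finger_force: 0.0
```

>>> {"name": "move_arm", "arguments": {
  "targets": [
    [[0.5,0,0,-3.5,0,0,0],[0.5,0,0,-3.5,0,0,0],[0.5,0,0,0,0,0,0],[0.5,0,2,0,0,0,0],[0.5,0,4,0,0,0,0],[0.5,0,5,0,0,0,0],[0.5,0,5,0,0,0,0],[0.5,0,5,0,0,0,0],[0.5,0,5,0,0,0,0],[0.5,0,5,0,0,0,0],[0.5,0,4,0,0,0,0],[0.5,0,2,0,0,0,0],[0.5,0,1,0,0,0,0],[0.5,0,0,0,0,0,0],[0.5,0,0,3,0,0,0],[0.5,0,0,4,0,0,0],[0.5,0,0,25,0,0,0],[0.5,0,0,35,0,0,0],[0.5,0,0,0,0,0,0]]
  ]
}}

```text
time: 58.0
position: [0.655, -0.1107, 0.1315]
tcp_rot: [0.707, 0.707, 0.002, 0.003]
force: [0.7, -0.6, -0.7]
width: 0.0467
finger_force: 0.0
```

>>> {"name": "move_arm", "arguments": {
  "targets": [
    [[0.9,-7,-30,0,0,0,0],[0.9,-12,-40,0,0,0,0],[0.9,-12,-40,0,0,0,0],[0.9,-12,-40,0,0,0,0],[0.9,-12,-40,0,0,0,0],[0.9,-12,-40,0,0,0,0],[0.9,-12,-40,0,0,0,0],[0.9,-12,-35,0,0,0,0],[0.9,-12,-30,0,0,0,0],[0.9,0,0,0,0,0,0],[0.9,0,0,0,0,0,0]]
  ]
}}

```text
time: 59.38
position: [0.5495, -0.4443, 0.1264]
tcp_rot: [0.707, 0.707, 0.0, -0.001]
force: [0.1, 0.9, -0.7]
width: 0.0838
finger_force: 0.0
```

```bash
python3 - <<'E'
from h import *
blobs(box=(230,340,150,260)); sc()
snap("top","top8.png",(140,130,370,300),3.4)
E
```

```text
[258 162  22  26 508] min [ 0.614 -0.154  0.061] max [ 0.7   -0.08   0.099] mid [ 0.657 -0.117]
[259 195  22  26 539] min [ 0.5   -0.154  0.06 ] max [ 0.585 -0.081  0.1  ] mid [ 0.542 -0.117]
sc [276 202  28  24 400] [ 0.499 -0.16   0.049] [ 0.591 -0.074  0.098]
sc [251 215  29  26 456] [ 0.584 -0.16   0.026] [ 0.703 -0.073  0.098]
```

View pics/top8.png

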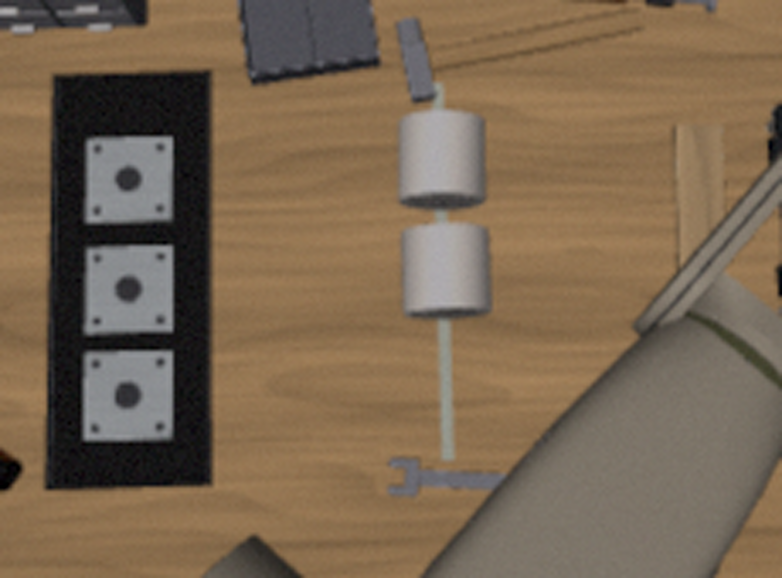

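Both offcuts sit on the tape at (442,158) and (446,270), axes along it. Before chocking, I'll calibrate the finger's half-depth from the plate position.

```bash
python3 - <<'E'
from h import *
c=dict(np.load("last_top.npz"))
for u,v in [(128,179),(128,289),(128,396)]: print(w(c,u/3.4+140,v/3.4+130,.01).round(4))
for u,v in [(677,124),(724,124),(700,124)]: print(w(c,u/3.4+140,v/3.4+130,.012).round(4))
E
```

```text
[0.6543 0.208  0.01  ]
[0.5374 0.2071 0.01  ]
[0.4265 0.2062 0.01  ]
[ 0.6969 -0.372   0.012 ]
[ 0.6955 -0.4217  0.012 ]
[ 0.6962 -0.3963  0.012 ]
```

>>> {"name": "move_arm", "arguments": {
  "targets": [
    [[0.9,0,0,-40,0,0,0],[0.9,0,0,-50,0,0,0],[0.9,0,0,-40,0,0,0],[0.9,0,0,-10,0,0,0],[0.9,0,0,0,0,0,0],[0.9,0,0,0,0,0,0]]
  ]
}}

```text
time: 60.28
position: [0.5514, -0.4465, -0.0092]
tcp_rot: [0.707, 0.707, 0.0, 0.002]
force: [0.9, -0.1, 0.2]
width: 0.0839
finger_force: 0.0
```

>>> {"name": "move_arm", "arguments": {
  "targets": [
    [[0.9,0,0,-6,0,0,0],[0.9,0,0,-4,0,0,0],[0.9,0,0,0,0,0,0],[0.9,0,8,0,0,0,0],[0.9,0,8,0,0,0,0],[0.9,0,8,0,0,0,0],[0.9,0,12,0,0,0,0],[0.9,0,15,0,0,0,0],[0.9,0,15,0,0,0,0],[0.9,0,15,0,0,0,0],[0.9,0,15,0,0,0,0],[0.9,0,15,0,0,0,0],[0.9,0,15,0,0,0,0],[0.9,0,15,0,0,0,0],[0.9,0,15,0,0,0,0],[0.9,0,10,0,0,0,0],[0.9,0,6,0,0,0,0],[0.9,0,0,0,0,0,0]]
  ]
}}

```text
time: 62.52
position: [0.5496, -0.2727, -0.0224]
tcp_rot: [0.707, 0.707, 0.0, -0.0]
force: [-0.1, -0.0, -0.1]
width: 0.0838
finger_force: 0.0
```

```bash
python3 - <<'E'
from h import *
a=camera("scene")["image"][160:300,190:390,::-1]; b=camera("wrist")["image"][:,:,::-1]
cv2.imwrite("pics/s9.png",np.hstack([cv2.resize(a,(429,300)),cv2.resize(b,(370,300))])); sc()
E
```

```text
sc [275 201  29  25 417] [ 0.453 -0.216  0.012] [ 0.587 -0.075  0.096]
sc [251 215  29  26 469] [ 0.584 -0.216  0.011] [ 0.705 -0.073  0.096]
```

View pics/s9.png

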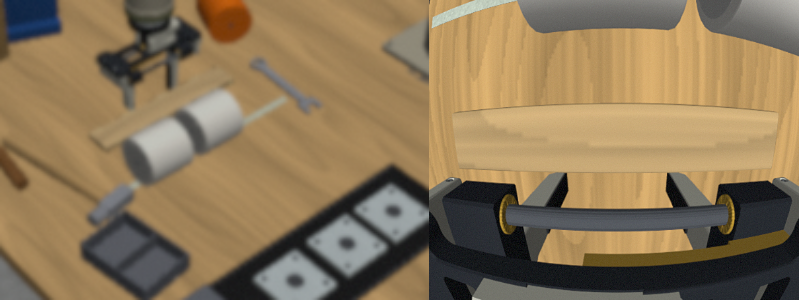

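The batten is square and moving ahead of both fingers; front edge at y ≈ -0.213. I'll make the last 52 mm slowly, back off, then measure (no picture views left).

>>> {"name": "move_arm", "arguments": {
  "targets": [
    [[0.9,0,5,0,0,0,0],[0.9,0,8,0,0,0,0],[0.9,0,10,0,0,0,0],[0.9,0,10,0,0,0,0],[0.9,0,8,0,0,0,0],[0.9,0,5,0,0,0,0],[0.9,0,3,0,0,0,0],[0.9,0,2,0,0,0,0],[0.9,0,1,0,0,0,0],[0.9,0,0,0,0,0,0]]
  ]
}}

```text
time: 63.92
position: [0.5497, -0.2212, -0.0222]
tcp_rot: [0.707, 0.707, 0.0, -0.0]
force: [-0.3, -0.2, 0.1]
width: 0.0837
finger_force: 0.0
```

>>> {"name": "move_arm", "arguments": {
  "targets": [
    [[0.9,0,-8,0,0,0,0],[0.9,0,-20,0,0,0,0],[0.9,0,-30,20,0,0,0],[0.9,0,-40,40,0,0,0],[0.9,0,-50,50,0,0,0],[0.9,0,-50,50,0,0,0],[0.9,0,-50,0,0,0,0],[0.9,0,0,0,0,0,0]]
  ]
}}

```text
time: 64.92
position: [0.548, -0.463, 0.1263]
tcp_rot: [0.709, 0.705, -0.001, 0.001]
force: [0.7, 0.2, -0.9]
width: 0.0838
finger_force: 0.0
```

```bash
python3 - <<'E'
from h import *
blobs(box=(230,340,150,260)); sc()
c=camera("top"); im=c["image"].astype(np.uint8)
# edges of batten: per image row, intensity profile across columns beside billets
g=cv2.GaussianBlur(cv2.cvtColor(im,cv2.COLOR_RGB2GRAY),(1,5),0).astype(int)
for v in (172,180,206,214,224,238): print(v,list(g[v,278:312]))
for u in (286,296): print("y",u,[w(c,u,200,.012).round(4)])
cs=camera("scene")
v,u=np.mgrid[:420,:560];Z=cs["z_map"];K=cs["camera_matrix"];R=cv2.Rodrigues(cs["rvec"])[0]
W=((np.stack([(u-K[0,2])/K[0,0]*Z,(v-K[1,2])/K[1,1]*Z,Z],-1).reshape(-1,3)-cs["tvec"].ravel())@R)
q=W[(W[:,0]>.38)&(W[:,0]<.73)&(W[:,1]<-.14)&(W[:,1]>-.26)]
for x in np.arange(.38,.74,.03):
    p=q[abs(q[:,0]-x)<.012]; o=p[np.argsort(p[:,1])]; print(round(x,2),[(round(y,2),round(float(np.median(o[abs(o[:,1]-y)<.005,2]))*1000) if (abs(o[:,1]-y)<.005).any() else None) for y in np.arange(-.25,-.14,.01)])
E
```

```text
[258 162  22  26 514] min [ 0.614 -0.154  0.061] max [ 0.7   -0.08   0.096] mid [ 0.657 -0.117]
[259 195  22  26 539] min [ 0.5   -0.154  0.06 ] max [ 0.586 -0.081  0.099] mid [ 0.543 -0.117]
sc [276 202  28  24 400] [ 0.499 -0.157  0.047] [ 0.589 -0.074  0.097]
sc [251 215  29  26 459] [ 0.561 -0.211  0.014] [ 0.703 -0.071  0.098]
172 [np.int64(135), np.int64(126), np.int64(111), np.int64(97), np.int64(105), np.int64(133), np.int64(128), np.int64(130), np.int64(124), np.int64(116), np.int64(118), np.int64(119), np.int64(121), np.int64(127), np.int64(128), np.int64(130), np.int64(122), np.int64(110), np.int64(117), np.int64(117), np.int64(117), np.int64(118), np.int64(117), np.int64(117), np.int64(117), np.int64(118), np.int64(117), np.int64(117), np.int64(116), np.int64(116), np.int64(117), np.int64(116), np.int64(118), np.int64(118)]
180 [np.int64(134), np.int64(125), np.int64(110), np.int64(95), np.int64(103), np.int64(129), np.int64(129), np.int64(129), np.int64(129), np.int64(125), np.int64(122), np.int64(117), np.int64(118), np.int64(123), np.int64(125), np.int64(129), np.int64
[... 5123 characters left out ...]
64(-0.19), None), (np.float64(-0.18), None), (np.float64(-0.17), None), (np.float64(-0.16), None), (np.float64(-0.15), 83)]
0.68 [(np.float64(-0.25), -1), (np.float64(-0.24), -741), (np.float64(-0.23), -747), (np.float64(-0.22), -747), (np.float64(-0.21), -743), (np.float64(-0.2), 7), (np.float64(-0.19), -749), (np.float64(-0.18), -749), (np.float64(-0.17), -750), (np.float64(-0.16), -748), (np.float64(-0.15), -749)]
0.71 [(np.float64(-0.25), -4), (np.float64(-0.24), -2), (np.float64(-0.23), -2), (np.float64(-0.22), -732), (np.float64(-0.21), -3), (np.float64(-0.2), -1), (np.float64(-0.19), -1), (np.float64(-0.18), -1), (np.float64(-0.17), -5), (np.float64(-0.16), 0), (np.float64(-0.15), 4)]
```

```bash
python3 - <<'E'
from h import *
c=camera("top"); g=c["image"].min(2)
m=(g>110).astype(np.uint8); m[:, :140]=0; m[:,250:]=0; m[:140]=0; m[280:]=0
m=cv2.morphologyEx(m,cv2.MORPH_CLOSE,np.ones((11,11)))
n,l,s,ce=cv2.connectedComponentsWithStats(m)
for i in range(1,n):
  if s[i,4]>150: print(s[i],w(c,*(ce[i]),.01).round(3))
print(manip.read_state()["force"])
E
```

```text
[ 165  170   26   89 2220] [0.538 0.207 0.01 ]
[-0.8190391   0.16783746 -0.51575595]
```

```bash
python3 -c "
from plant import manip
print(manip.job_done())"
```

```text
the job is handed in; nothing more can be done
None
```

Job handed in, no verdict returned: all three plates are on the mat, both offcuts on the tape line (about 3 mm off), and the batten is parallel behind them, about 67 mm from the line and roughly 5–8 mm short of touching; an early push jammed on the near offcut at about 80 N, so I rolled both the rest of the way with strokes on top.

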